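# Set up a dry sausage in the slicing guide and hold it for the knife

## Robot

A 6-joint arm with a two-finger parallel gripper is mounted at the origin on a cart in front of the work surface, level with it; the furniture and walls round the work are solid. World frame = base frame: x ahead of the robot, y to its left, z up, the work surface at z = 0. Lengths are in mm, angles in rad, forces in N, time in s.
With the tool pointing down it reaches from about 350 to 725 mm from the base axis. Payload 4.3 kg.
Tool frame: the origin (TCP) lies midway between the tips of the shut fingers; the grasp point (between the pads) lies 19 mm behind it; z points along the fingers, y is the line along which they close (so a half turn about z gives the same grasp; the last joint's range is limited). The gripper opens to 85 mm and grips with 20 to 120 N. Pads are 22 mm wide; open, the fingers measure 114 mm over their backs; the gripper's body (76 mm by 85 mm) begins 54 mm behind the grasp point. The pads swing forward as they close: fully open they stand 13 mm farther back than shut.
Start: joints at [-1.337, 0.377, 0.081, 1.274, 0, 1.46], TCP at [193.826, -541.386, 231.329] pointing down, gripper open.
Joint ranges: [-2.72, 2.72], [-0.84, 1.66], [-1.02, 1.22], [-1.77, 2.12], [-1.37, 1.28], [-3.14, 3.14]. Speed limits (rad/s): [2.57, 2.57, 3.14, 3.14, 3.14, 3.14].

## Interface

Orientations are given as a unit quaternion [w, x, y, z].
In Python, from plant import * gives the robot as it stands.
- The arm moves only by the tool jog_arm, never from a script. Its argument "increments" is a list that holds one entry, the list of rows, each a list of 5 numbers: the gripper's target within -1 to 1 (shut at 1, half-way at 0, fully open at -1), then the shift along the tool's x, y, z in mm, then the turn about the tool's z in degrees. A call has 1 to 10 rows; each row shifts and turns the commanded pose from where the row before left it, along the tool's axes as they then stand; what a row does not reach is not made up. A row lasts 1/10 s, in which the tool goes at most 50 mm and 8.59 degrees, less where a joint would pass 70% of its speed; a pose out of reach is approached as far as the arm can. A call is refused whole if a number of a shift passes 50 or a number of a turn 8.59, either way. A call with a gripper value outside its range is refused whole. The fingers move at their own pace and stop on an object; "squeeze" is the grip in N (left out, the last holds). Time passes only in rows, so rows that do not move let the fingers close. It gives the time, the measured TCP pose, the force, the opening and the grip force at its end, in the units of the state.
- state(): the state, without advancing time (a new reading comes with each control period).
- camera(name): name is "side" or "top"; returns a dict with "frame" (480x640x3 uint8, red, green, blue), "fx", "fy", "cx", "cy" (pixels), "R" (3x3) and "t" (3): a world point X has camera coordinates R X + t. Camera axes: x right, y down, z forward; pixel columns grow to the right and rows downward; lengths in mm; the calibration is good to about 2 mm. A picture is of the moment at which its call begins. There is no depth.
- close_job(): hands the job in; it is judged then, once.
The state is a dict: "t": time; "joints": joint angles; "qd": joint speeds; "joint_torque": joint torques, N m; "ee_pos": TCP position; "tool_rot": TCP orientation; "force": force on the tool from outside, world axes, zero at the start; "wrist_torque": the same for the moment, N m; "width": opening from 0.0 (shut) to 1.0 (fully open); "gripper_force": force on a finger pad.
Only numpy, scipy, OpenCV 4.12 (cv2) and the standard library are available. Lean on these libraries where they do the work, as an engineer would, in place of code of your own. Each camera call takes 0.05 s, during which the arm holds its last target. There are 200 camera calls.

## Task

Get the dry sausage ready for cutting into the longest pieces: first slide the black length stop of the slicing guide all the way out to its end, away from the knife slot. Then lay the sausage in the V groove with its cut face up against the stop plate, and keep hold of it, pressing it firmly down onto both sides of the groove: finish in that position with the hand still pressing, so that I can cut. Leave the jars and the bowl where they stand.

Things in the scene. Friction and masses are not known exactly. Their poses are not given: they have to be found in the camera images.
- slicing_guide: Beech slicing guide, fixed to the worktop. Base 120 mm (x) by 304 mm (y = -108 to +196 mm), its top 16 mm above the worktop. Origin: on the worktop, below the groove's axis, in the middle of the finger gap. The 90 degree V groove runs along its y axis; the length stop is at the +y end. The groove stands in two saddles, y = -86 to -36 mm and 36 to 60 mm, each 64 mm wide (x), 46 mm high
- groove_axis (a point): Point on the axis of a seated sausage, 50 mm above the worktop, in the middle of the finger gap; axes as the guide's, the groove along y. The gap is 72 mm long (y), open between the saddles down to the base (16 mm above the worktop), so that fingers can reach round the sausage there
- knife_slot (a point): Middle of the 3 mm knife slot, at y = 71.5 mm of the guide, 50 mm above the worktop. The slot is between two pairs of upright posts at x = +-29 to +-39 mm, y = 63 to 80 mm, 78 mm high over the worktop; the sausage passes between them
- front_cheek: The bevelled half of the V groove on the guide's -x side (towards the robot), both its saddle pieces; its faces slope at 45 degrees. Its origin and axes are the guide's
- rear_cheek: The same on the guide's +x side; its origin and axes are the guide's
- length_stop (a joint): How far the length stop is slid along its rail, m: 0 nearest to the knife slot, 0.034 at its end stop, farthest from the slot (towards the guide's +y). It slides stiffly, with about 4 N, and stays where it is left
- stop_grip (a point): Middle of the black grip of the length stop, 12 mm below the grip's top, which is 72 mm above the worktop; the grip is an upright block 26 mm (x) by 14 mm (y), standing free on all sides down to 30 mm above the worktop. Axes as the guide's: the stop opens along +y
- stop_face (a point): Point on the face of the steel stop plate, at the height of the seated sausage's axis (50 mm above the worktop). The face looks along the guide's -y; the plate is 46 mm wide (x) and reaches up to 74 mm above the worktop. The grip's middle is 45 mm behind it (+y)
- sausage_center (a point): Middle of the hard dry sausage (round, 40 mm thick, 230 mm long, about 0.26 kg, greyish brown skin with cord), which lies on the 28 mm high chopping board. Its length runs along this point's y axis, the flat red cut face is at its +y end, 115 mm from here, and the rounded tied end at -y
- sausage_cut_face (a point): Centre of the sausage's flat red cut face; axes as sausage_center's, the face looks along +y
- chopping_board: Wooden chopping board on which the sausage lies, fixed, 231 mm (its x) by 193 mm (its y), 28 mm high; origin in the centre of its underside. Over the back of the worktop, from 0.60 m ahead of the robot's base axis on, hangs a wall cabinet, its lower edge 0.44 m above the worktop: keep the arm's links on the robot's side of it, also when crossing from left to right
- prep_bowl: Small pale open bowl, 125 mm across, 44 mm high, to be left alone; origin in the centre of its underside
- mustard_jar: Jar with a red lid and yellow contents, 66 mm across, 100 mm high, to be left alone; origin in the centre of its underside
- dark_cap_jar: Spice jar with a black cap, 40 mm across, 105 mm high, to be left alone; origin in the centre of its underside
- red_cap_jar: Spice jar with a red cap, 44 mm across, 98 mm high, to be left alone; origin in the centre of its underside

How it is judged:
By the outcome, as a careful person would: the job done as asked, in the order asked, and still so for the second after the job is handed in, while the arm keeps its last pose, push and grip.
It also fails if it takes over 54 s, if anything falls off the work surface, if the arm or the gripper's body presses on something with over 40 N, if the wrist force passes 120 N, or if a joint passes its speed limit or range.

## Working session

There is one attempt and no reset: what is moved stays moved. The work goes in short steps, Python scripts to look and compute and a tool call to move; the robot and the scene stay as the last step left them, time stands still between calls to the robot, and variables do not carry over. Pictures are saved under pics/ and viewed, at most 10 in all, crops included, and the job is handed in when it is done.

Besides the shell and the picture viewer there is one more tool, called after ">>>" as a command line: name --argument value ..., lists and objects as JSON in quotes. jog_arm: Moves the arm, as the interface text tells. Its arguments: {"type":"object","properties":{"increments":{"type":"array"},"squeeze":{"type":"number"}},"required":["increments"]}

```bash
mkdir -p pics
python3 - <<'E'
from plant import *
import cv2
s=state(); print(s)
for n in("top","side"):
    c=camera(n); cv2.imwrite(f"pics/{n}0.png",c["frame"][:,:,::-1]); print(n,{k:(v.tolist() if hasattr(v,'tolist') else v) for k,v in c.items() if k!="frame"})
E
```

```text
{'t': 0.0, 'joints': array([-1.33730363e+00,  3.78101031e-01,  7.96773034e-02,  1.27440214e+00,
       -3.42023926e-06,  1.46049854e+00]), 'qd': array([-0.0001706 ,  0.00065683,  0.00064532, -0.00085487, -0.0001253 ,
        0.00111426]), 'joint_torque': array([-9.31120740e-04, -4.63603878e+01,  2.69875467e+01,  2.09341280e-02,
       -1.88343274e-04,  4.42803394e-07]), 'ee_pos': array([ 193.66683642, -540.7308351 ,  230.35910447]), 'tool_rot': array([-1.01274085e-03,  9.85261849e-01,  1.71049876e-01, -6.41746458e-05]), 'force': array([-0.77072522, -0.91804133,  0.27454359]), 'wrist_torque': array([0.04688885, 0.02981617, 0.0236042 ]), 'gripper_force': 0.0, 'width': 1.001882096148746}
top {'fx': 438.1001604066108, 'fy': 438.1001604066108, 'cx': 317.0793201470947, 'cy': 241.18422034103503, 'R': [[0.008373867506320541, -0.9996751156978866, -0.024073666056571266], [-0.981771716343799, -0.00364771855508183, -0.19002892184268552], [0.18987937047066789, 0.025226121456926993, -0.9814832996367807]], 't': [-53.62194881232199, 561.9945037755356, 1145.8143025663626]}
side {'fx': 589.4749082879969, 'fy': 589.4749082879969, 'cx': 326.5100078859838, 'cy': 232.7849324482824, 'R': [[-0.8218289348366531, -0.5696093994174413, -0.011930379732187186], [-0.28008295881850526, 0.4221599528948508, -0.8621684930170485], [0.4961358060498393, -0.7052135182107041, -0.5064811503779356]], 't': [430.34833984177277, 231.42019710596375, 1191.6356538297255]}
```

View pics/top0.png

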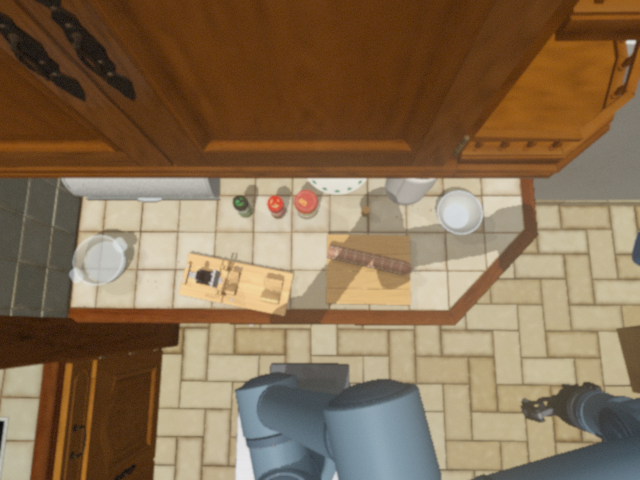

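View pics/side0.png

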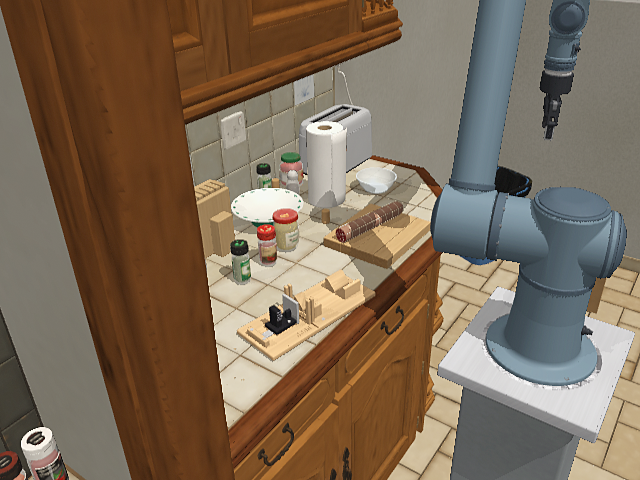

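The top view shows the guide at cols 180-293, rows 252-314, with its stop at the left. The sausage is on the board at cols 328-411, rows 245-275, cut face to the left. The jars stand behind, at row ~205. I'll enlarge both views.

Run:
```python
import cv2
a=cv2.imread("pics/top0.png")[190:320,170:430]; cv2.imwrite("pics/top1.png",cv2.resize(a,None,fx=3,fy=3,interpolation=2))
a=cv2.imread("pics/side0.png")[185:365,230:440]; cv2.imwrite("pics/side1.png",cv2.resize(a,None,fx=3.3333,fy=3.3333,interpolation=2))
```

```text
(no output)
```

View pics/top1.png

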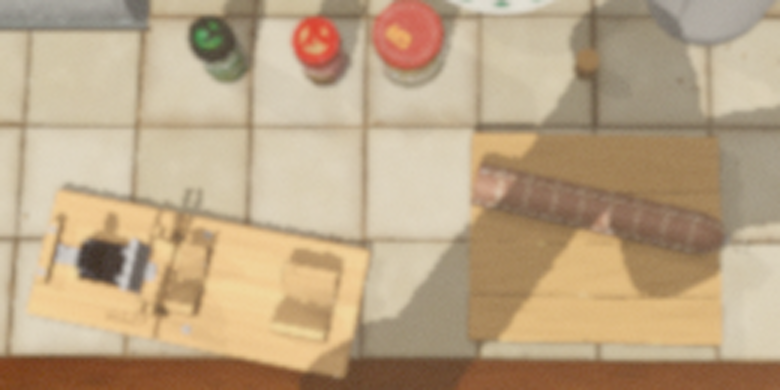

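View pics/side1.png

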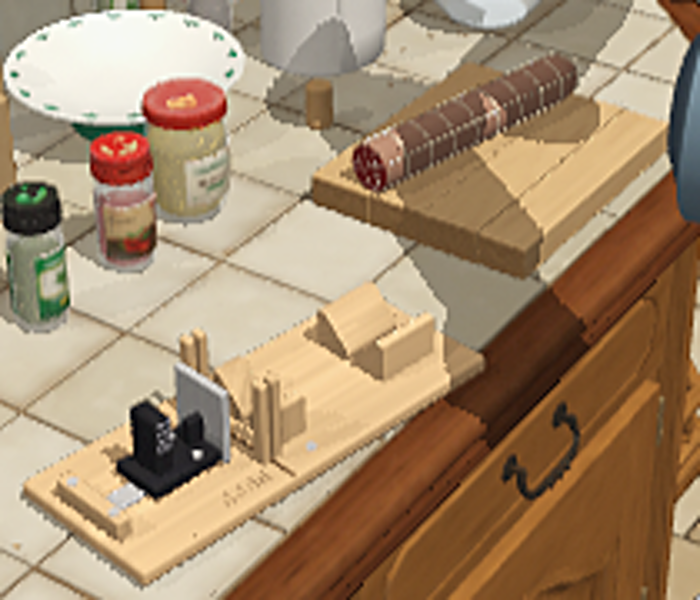

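The top crop shows the guide's corners at about (62,187), (368,245), (347,377) and (28,315). The sausage runs from its cut face at (482,186) to its tip at (722,235). In the side crop the stop plate's top edge runs (177,365)-(228,402), with the grip top near (150,408) and the cut face at (372,165).

```bash
cat > h.py <<'E'
import numpy as np
from scipy.optimize import least_squares
import json
from plant import *
def cams(): return {n:camera(n) for n in("top","side")}
def proj(c,X):
    p=np.atleast_2d(X)@np.array(c["R"]).T+c["t"]; return p[:,:2]/p[:,2:]*c["fx"]+[c["cx"],c["cy"]]
def T(p,L):
    c,s=np.cos(p[2]),np.sin(p[2]); L=np.atleast_2d(L).astype(float)
    return np.c_[p[0]+c*L[:,0]-s*L[:,1],p[1]+s*L[:,0]+c*L[:,1],L[:,2]]
def top(u): return np.array(u)/3+[170,190]
def side(u): return np.array(u)/3.3333+[230,185]
def ray(c,u,z):
    R=np.array(c["R"]); d=R.T@np.array([(u[0]-c["cx"])/c["fx"],(u[1]-c["cy"])/c["fy"],1]); o=-R.T@c["t"]; return o+d*(z-o[2])/d[2]
E
python3 - <<'E'
from h import *
C=cams(); t,s=C["top"],C["side"]
G=[(60,196,16),(60,-108,16),(-60,-108,16),(-60,196,16)]
gt=top([(62,187),(368,245),(347,377),(28,315)]); gs=side([(22,490),(485,362),(145,582)])
f=lambda p:np.r_[(proj(t,T(p,G))-gt).ravel(),(proj(s,T(p,[G[0],G[2],G[3]]))-gs).ravel()]
r=least_squares(f,[450,150,-.2]); g=r.x; print("guide",g,r.fun.round(1))
# stop plate
ps=side([(177,365),(228,402)])
f=lambda q:(proj(s,T(g,[(23,q[0],74),(-23,q[0],74)]))-ps).ravel()
r=least_squares(f,[110]); print("plate y",r.x,r.fun.round(1))
f=lambda q:(proj(s,T(g,[(0,q[0],72)]))-side([(150,408)])).ravel()
r=least_squares(f,[150]); print("grip y",r.x,r.fun.round(1)); gy=r.x[0]
S=[(0,115,48),(0,-115,48)]
st=top([(481,186),(722,235)]); ss=side([(372,165),(573,75)])
f=lambda p:np.r_[(proj(t,T(p,S))-st).ravel(),(proj(s,T(p,S))-ss).ravel()]
r=least_squares(f,[550,-100,-.2]); print("saus",r.x,r.fun.round(1))
print("groove",T(g,(0,0,50)),"grip",T(g,(0,gy,60)))
for u in [(470,133),(720,135),(722,345),(470,342)]: print("board",ray(t,top(u),28).round())
for n,u,z in [("dark",(212,35),105),("red",(317,38),98),("must",(407,35),100)]: print(n,ray(t,top(u),z).round())
print("bowl",ray(t,(460,212),44).round())
q=state()["tool_rot"]; print(np.degrees(2*np.arctan2(q[2],q[1])))
E
```

```text
guide [ 4.39392104e+02  1.33537047e+02 -1.77075311e-01] [-2.7  1.1  0.5  1.2 -1.   0.1 -1.7  0.3 -0.4 -2.2  0.3 -2.4  0.4 -2.1]
plate y [96.5149945] [-0.6 -0.4 -1.  -2.2]
grip y [136.33131235] [0.3 0.6]
saus [ 5.09871524e+02 -1.94818776e+02 -2.14395966e-01] [-1.5 -0.4  1.3  1.5 -0.2  0.5 -0.7 -2.1]
groove [[439.39210443 133.53704717  50.        ]] grip [[463.40705255 267.73655907  60.        ]]
board [587. -76.  28.]
board [ 586. -309.   28.]
board [ 392. -304.   28.]
board [393. -77.  28.]
dark [659. 154. 105.]
red [659.  61.  98.]
must [661. -20. 100.]
bowl [ 648. -446.   44.]
19.701708954739416
```

>>> jog_arm --increments '[[[-1,0,0,0,-8.5],[-1,0,0,0,-8.5],[-1,0,0,0,-8.5],[-1,0,0,0,-8.5],[-1,0,0,0,-8.5],[-1,0,0,0,-8.5],[-1,0,0,0,-8.5],[-1,40,22,0,0],[-1,40,22,0,0],[-1,40,22,0,0]]]' --squeeze 60

```text
t: 1.2
ee_pos: [281.7, -434.7, 231.0]
tool_rot: [-0.0, 0.771, 0.637, 0.0]
force: [0.3, -0.1, 0.8]
width: 0.996
gripper_force: 0.0
```

>>> jog_arm --increments '[[[-1,42,22,0,0],[-1,42,22,0,0],[-1,42,22,0,0],[-1,42,22,0,0],[-1,42,22,0,0],[-1,40,-5,0,0],[-1,40,-5,0,0],[-1,40,-5,0,0],[-1,40,-5,0,0],[-1,40,-5,0,0]]]'

```text
t: 2.2
ee_pos: [441.2, -47.4, 231.3]
tool_rot: [0.0, 0.771, 0.637, 0.0]
force: [0.4, 0.2, 0.2]
width: 1.004
gripper_force: 0.0
```

```bash
cat >> h.py <<'E'
from scipy.spatial.transform import Rotation
def go(target,hdeg):
    s=state(); q=s["tool_rot"]; R=Rotation.from_quat([q[1],q[2],q[3],q[0]]).as_matrix()
    h=np.degrees(np.arctan2(R[1,0],R[0,0])); a=np.radians(hdeg)
    Rt=np.array([[np.cos(a),np.sin(a),0],[np.sin(a),-np.cos(a),0],[0,0,-1]])
    d=np.array(target)-s["ee_pos"]
    print("t",round(s["t"],2),"ee",s["ee_pos"].round(1),"h",h.round(2),"turn",round(h-hdeg,2),"shift now-axes",(R.T@d).round(1),"turned-axes",(Rt.T@d).round(1),"F",s["force"].round(1),"w",round(s["width"],3),"gf",round(s["gripper_force"],1))
E
python3 -c "
from h import *
go([464,270,150],79.9)"
```

```text
t 2.2 ee [441.2 -47.4 231.3] h 79.19 turn -0.71 shift now-axes [316.1 -37.2  81.3] turned-axes [316.5 -33.2  81.3] F [0.4 0.2 0.2] w 1.004 gf 0.0
```

>>> jog_arm --increments '[[[-1,40,-4,0,-0.7],[-1,40,-4,10,0],[-1,40,-4,10,0],[-1,40,-4,10,0],[-1,40,-4,10,0],[-1,40,-4,10,0],[-1,40,-4,10,0],[-1,36,-5,20,0],[-1,0,0,10,0],[-1,0,0,0,0]]]'

```text
t: 3.2
ee_pos: [463.2, 267.5, 139.3]
tool_rot: [-0.0, 0.766, 0.643, -0.002]
force: [0.0, -0.2, 0.6]
width: 0.998
gripper_force: 0.0
```

Run:
```python
from h import *
import cv2
go([464,270,41],79.9)
c=camera("side"); a=c["frame"][255:375,225:385,::-1]; cv2.imwrite("pics/s2.png",cv2.resize(a,None,fx=5,fy=5,interpolation=2))
c=camera("top"); a=c["frame"][230:330,160:310,::-1]; cv2.imwrite("pics/t2.png",cv2.resize(a,None,fx=5,fy=5,interpolation=2))
```

```text
t 3.2 ee [463.2 267.5 139.3] h 80.0 turn 0.1 shift now-axes [ 2.8  0.7 98.3] turned-axes [ 2.6  0.4 98.3] F [ 0.  -0.2  0.6] w 0.998 gf 0.0
```

View pics/s2.png

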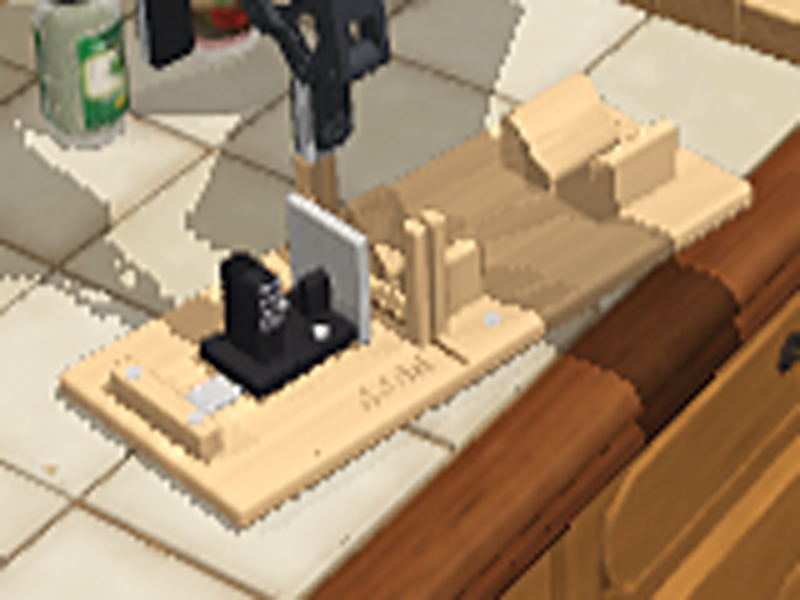

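The side crop shows the open fingertips at about (170,65) and (325,155). The black grip's top face is centred near (254,271), and the plate's top edge runs (290,195)-(368,240).

Run:
```python
from h import *
s=camera("side"); e=state()["ee_pos"]
S=lambda u:np.array(u)/5+[225,255]
print("tip pred",((proj(s,[[e[0],e[1],e[2]+13]])-[225,255])*5).round(), "seen (247,110)")
off=S((247,110))-proj(s,[[e[0],e[1],e[2]+13]])[0]
for o in (0*off,off):
  for n,u,z in [("grip",(254,271),72),("plateL",(290,195),74),("plateR",(368,240),74)]:
    p=ray(s,S(u)-o,z); d=p[:2]-[439.4,133.5]; y=-.177
    print(n,p.round(1),"guide xy",round(np.cos(y)*d[0]+np.sin(y)*d[1],1),round(-np.sin(y)*d[0]+np.cos(y)*d[1],1))
```

```text
tip pred [[238.  94.]] seen (247,110)
grip [460.1 270.4  72. ] guide xy -3.8 138.4
plateL [478.3 223.7  74. ] guide xy 22.4 95.7
plateR [432.5 230.3  74. ] guide xy -23.8 94.0
grip [469.9 264.   72. ] guide xy 7.0 133.9
plateL [488.6 216.8  74. ] guide xy 33.7 90.7
plateR [442.2 223.5  74. ] guide xy -13.1 89.1
```

View pics/t2.png

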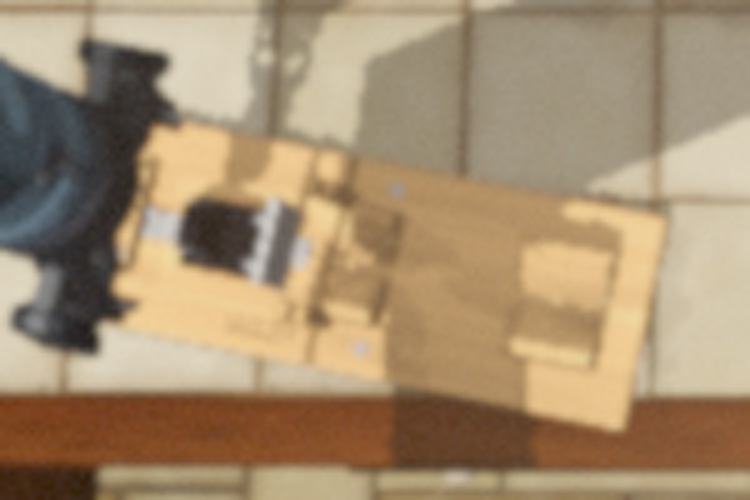

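The top crop shows the gripper at the left, over the guide's stop end. The plate is at about (270-298, 205-283) with the black stop left of it, which matches the earlier estimate.

>>> jog_arm --increments '[[[-1,2,0,30,0],[-1,1,0,30,0],[-1,0,0,25,0],[-1,0,0,13,0],[-1,0,0,0,0],[0.4,0,0,0,0],[1,0,0,0,0],[1,0,0,0,0],[1,0,0,0,0],[1,0,0,0,0]]]' --squeeze 60

```text
t: 4.35
ee_pos: [467.4, 270.9, 44.6]
tool_rot: [0.001, 0.767, 0.642, 0.002]
force: [1.8, -1.2, 4.0]
width: 0.294
gripper_force: 61.2
```

>>> jog_arm --increments '[[[1,0,0,0,0],[1,0,0,0,0],[1,0,0,0,0],[1,0,0,0,0],[1,0,0,0,0]]]'

```text
t: 4.85
ee_pos: [467.3, 271.0, 44.6]
tool_rot: [0.001, 0.767, 0.642, 0.002]
force: [2.7, -1.2, 6.8]
width: 0.291
gripper_force: 61.4
```

>>> jog_arm --increments '[[[1,4,0,-1,0],[1,5,0,0,0],[1,5,0,0,0],[1,5,0,0,0],[1,4,0,0,0],[1,3,0,0,0],[1,0,0,0,0]]]'

```text
t: 5.55
ee_pos: [472.0, 295.8, 44.6]
tool_rot: [0.002, 0.767, 0.642, 0.001]
force: [5.7, -3.6, -0.4]
width: 0.292
gripper_force: 60.9
```

>>> jog_arm --increments '[[[1,3,0,0,0],[1,3,0,0,0],[1,2,0,0,0],[1,2,0,0,0],[1,0,0,0,0]]]'

```text
t: 6.05
ee_pos: [472.2, 296.7, 44.2]
tool_rot: [0.008, 0.768, 0.64, -0.006]
force: [4.0, -28.1, 11.3]
width: 0.294
gripper_force: 62.4
```

>>> jog_arm --increments '[[[1,-3,0,0,0],[1,-3,0,0,0],[0.2,0,0,0,0],[-1,0,0,0,0],[-1,0,0,0,0],[-1,0,0,0,0],[-1,0,0,-20,0],[-1,0,0,-30,0],[-1,0,0,-40,0],[-1,0,0,-40,0]]]'

```text
t: 7.05
ee_pos: [469.8, 300.3, 175.1]
tool_rot: [-0.0, 0.766, 0.642, -0.001]
force: [0.8, -0.0, 0.0]
width: 1.002
gripper_force: 0.0
```

```bash
python3 -c "
from h import *
go([508.6,-200.7,110],77.7)"
```

```text
t 7.05 ee [469.8 300.3 175.1] h 79.94 turn 2.24 shift now-axes [-486.5  125.8   65.3] turned-axes [-481.3  144.7   65.1] F [ 0.8 -0.   0. ] w 1.002 gf 0.0
```

>>> jog_arm --increments '[[[-1,0,0,0,2.2],[-1,-48,14.5,0,0],[-1,-48,14.5,0,0],[-1,-48,14.5,0,0],[-1,-48,14.5,0,0],[-1,-48,14.5,0,0],[-1,-48,14.5,0,0],[-1,-48,14.5,0,0],[-1,-48,14.5,10,0],[-1,-48,14.5,10,0]]]'

```text
t: 8.05
ee_pos: [506.2, -148.2, 154.9]
tool_rot: [0.001, 0.779, 0.627, 0.001]
force: [0.9, -0.6, -0.6]
width: 0.997
gripper_force: 0.0
```

>>> jog_arm --increments '[[[-1,-48,14.5,20,0],[-1,0,0,25,0],[-1,0,0,0,0]]]'

```text
t: 8.35
ee_pos: [507.0, -192.5, 107.9]
tool_rot: [-0.003, 0.779, 0.626, -0.001]
force: [-0.6, 0.8, -0.1]
width: 0.999
gripper_force: 0.0
```

Run:
```python
from h import *
import cv2
go([508.6,-200.7,31],77.7)
c=camera("side"); a=c["frame"][170:330,270:450,::-1]; b=c["frame"][255:375,225:385,::-1]
cv2.imwrite("pics/s3.png",np.hstack([cv2.resize(a,(450,400),interpolation=2),cv2.resize(b,(350,262),interpolation=2)[:,:] if 0 else cv2.copyMakeBorder(cv2.resize(b,(350,262),interpolation=2),0,138,0,0,0)]))
```

```text
t 8.35 ee [ 507.  -192.5  107.9] h 77.58 turn -0.12 shift now-axes [-7.8  3.8 76.9] turned-axes [-7.7  3.3 76.9] F [-0.6  0.8 -0.1] w 0.999 gf 0.0
```

View pics/s3.png

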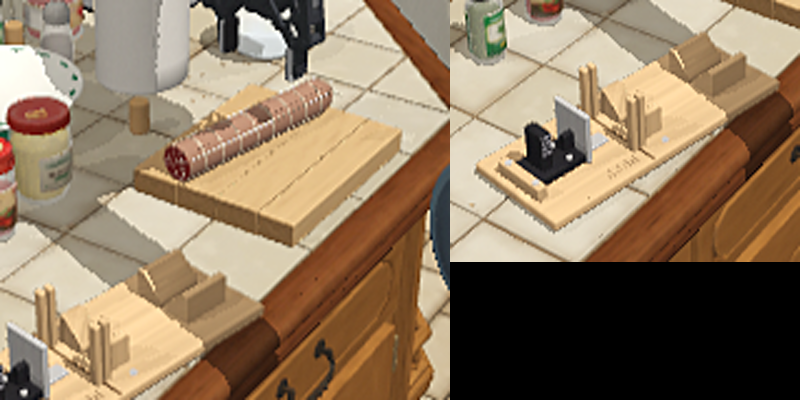

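The stop is now out against its rail-end block (right panel: plate top edge about (557,96)-(592,118), grip at (538,140)). The sausage lies below the open fingers in the left panel.

>>> jog_arm --increments '[[[-1,-8,3,20,0],[-1,0,0,25,0],[-1,0,0,20,0],[-1,0,0,11,0],[-1,0,0,0,0],[0,0,0,0,0],[1,0,0,0,0],[1,0,0,0,0],[1,0,0,0,0],[1,0,0,0,0]]]' --squeeze 80

```text
t: 9.4
ee_pos: [511.7, -201.6, 36.7]
tool_rot: [0.001, 0.779, 0.627, 0.001]
force: [-0.8, 2.1, 5.7]
width: 0.443
gripper_force: 80.0
```

>>> jog_arm --increments '[[[1,0,0,0,0],[1,0,0,0,0],[1,0,0,-5,0],[1,0,0,-10,0],[1,0,0,-15,0],[1,0,0,-20,0],[1,0,0,-20,0],[1,0,0,-20,0],[1,0,0,0,0]]]'

```text
t: 10.3
ee_pos: [512.8, -202.3, 128.5]
tool_rot: [0.003, 0.779, 0.627, 0.001]
force: [1.2, 0.4, -3.2]
width: 0.442
gripper_force: 80.6
```

Run:
```python
from h import *
import cv2
go([439+3,133.5,150],79.9)
c=camera("side"); a=c["frame"][110:290,280:480,::-1]; cv2.imwrite("pics/s4.png",cv2.resize(a,None,fx=3.2,fy=3.2,interpolation=2))
```

```text
t 10.3 ee [ 512.8 -202.3  128.5] h 77.7 turn -2.2 shift now-axes [ 313.  -140.6  -22.8] turned-axes [ 318.2 -128.6  -21.5] F [ 1.2  0.4 -3.2] w 0.442 gf 80.6
```

View pics/s4.png

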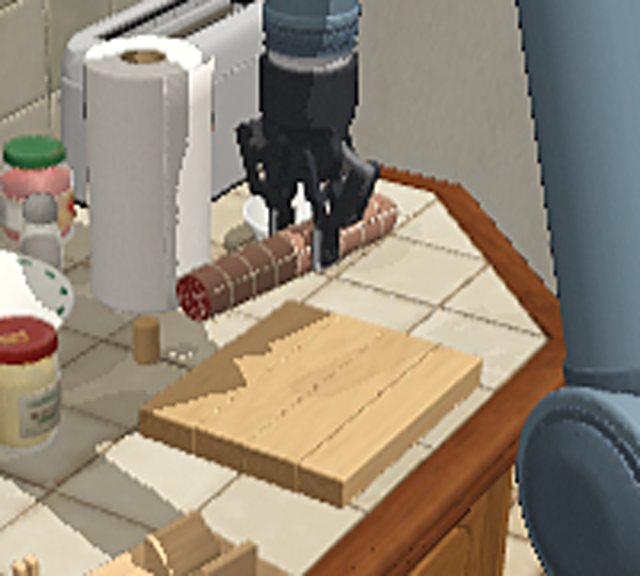

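The sausage is held about level; its cut face is centred at (193,298) in this crop, with the fingers near (300,240).

Run:
```python
from h import *
s=camera("side"); e=state()["ee_pos"]; h=np.radians(77.7); ax=np.array([np.cos(h),np.sin(h)]); lat=np.array([np.sin(h),-np.cos(h)])
p=ray(s,np.array((193,298))/3.2+[280,110],e[2]+11.3); d=(p-e)[:2]; L=d@ax
print("cut face",p.round(1),"along",L,"lat",d@lat)
g=np.array([442.9,133.5]); hg=np.radians(79.9); ag=np.array([np.cos(hg),np.sin(hg)])
# plate position from the photo after sliding
for u in [(107,96),(142,118)]: print("plate",(( ray(s,np.array(u)/2.1875+[225,255],74)[:2]-g)@ag).round(1))
for k in (0,):
  yT=121-8-L; t=g+ag*yT; print("TCP guide y",yT,"xy",t.round(1)); go([*t,135],79.9)
```

```text
cut face [538.8 -84.4 136.6] along 120.22826108356192 lat 2.3228674332411035
plate 119.4
plate 119.0
TCP guide y -7.228261083561918 xy [441.6 126.4]
t 10.4 ee [ 511.  -201.3  125.3] h 77.69 turn -2.21 shift now-axes [ 305.4 -137.6   -9.9] turned-axes [ 310.5 -125.7   -9.7] F [-0.3  0.4 -4.6] w 0.444 gf 80.6
```

>>> jog_arm --increments '[[[1,0,0,-5,-2.2],[1,20,-8,-5,0],[1,38,-15.5,0,0],[1,38,-15.5,0,0],[1,38,-15.5,0,0],[1,38,-15.5,0,0],[1,38,-15.5,0,0],[1,38,-15.5,0,0],[1,38,-15.5,0,0],[1,20,-8,0,0]]]'

```text
t: 11.4
ee_pos: [439.3, 124.3, 133.7]
tool_rot: [-0.001, 0.766, 0.643, -0.001]
force: [-0.1, -1.3, -2.4]
width: 0.442
gripper_force: 80.7
```

>>> jog_arm --increments '[[[1,0,0,0,0],[1,0,0,0,0]]]'

```text
t: 11.6
ee_pos: [440.8, 121.9, 134.0]
tool_rot: [-0.0, 0.766, 0.643, -0.001]
force: [0.2, -0.4, -3.5]
width: 0.439
gripper_force: 80.7
```

Run:
```python
from h import *
import cv2
go([441.6,126.4,45],79.9)
c=camera("side"); a=c["frame"][180:380,210:420,::-1]; cv2.imwrite("pics/s5.png",cv2.resize(a,None,fx=3,fy=3,interpolation=2))
```

```text
t 11.6 ee [440.8 121.9 134. ] h 79.97 turn 0.07 shift now-axes [ 4.7  0.2 89. ] turned-axes [ 4.5  0.  89. ] F [ 0.2 -0.4 -3.5] w 0.439 gf 80.7
```

View pics/s5.png

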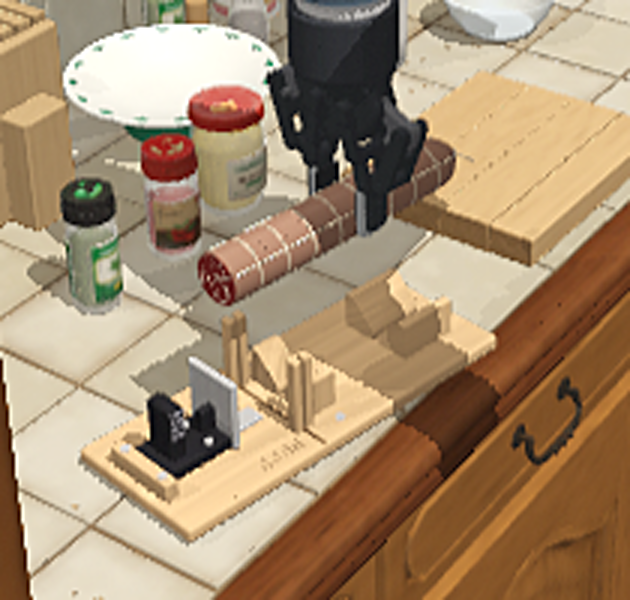

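The cut face is centred at (217,279), the post tops at (234,318) and (301,357), and the plate top at (192,358)-(238,387). I'll check the alignment from these.

Run:
```python
from h import *
s=camera("side"); e=state()["ee_pos"]
g=np.array([442.9,133.5]); hg=np.radians(79.9); ag=np.array([np.cos(hg),np.sin(hg)]); lg=np.array([np.sin(hg),-np.cos(hg)])
print("tcp",(e[:2]-g)@lg,(e[:2]-g)@ag)
for n,u,z in [("face",(217,279),e[2]+11.3),("tip",(452,160),e[2]+11.3),("postL",(234,318),78),("postR",(301,357),78),("plL",(192,358),74),("plR",(238,387),74)]:
    p=ray(s,np.array(u)/3+[210,180],z)[:2]-g; print(n,(p@lg).round(1),(p@ag).round(1))
```

```text
tcp 0.8043091034366517 -12.382981334128171
face -3.1 111.7
tip -11.7 -111.6
postL 28.5 72.2
postR -38.7 71.0
plL 18.6 120.3
plR -28.3 119.9
```

>>> jog_arm --increments '[[[1,0,-1,15,0],[1,0,0,20,0],[1,0,0,20,0],[1,0,0,15,0],[1,0,0,10,0],[1,0,0,5,0],[1,0,0,0,0]]]'

```text
t: 12.4
ee_pos: [440.7, 121.6, 49.8]
tool_rot: [-0.0, 0.767, 0.642, -0.0]
force: [0.6, -0.3, -3.5]
width: 0.441
gripper_force: 80.7
```

>>> jog_arm --increments '[[[1,0,0,3,0],[1,0,0,2,0],[1,0,0,2,0],[1,0,0,0,0]]]'

```text
t: 12.8
ee_pos: [440.9, 122.1, 43.2]
tool_rot: [0.0, 0.767, 0.642, 0.0]
force: [-0.3, -0.7, -2.3]
width: 0.443
gripper_force: 80.7
```

>>> jog_arm --increments '[[[1,0,0,2,0],[1,0,0,2,0],[1,0,0,0,0]]]'

```text
t: 13.1
ee_pos: [440.4, 122.4, 40.3]
tool_rot: [-0.0, 0.767, 0.642, 0.0]
force: [-6.3, 1.0, 10.8]
width: 0.439
gripper_force: 82.0
```

>>> jog_arm --increments '[[[1,4,0,0,0],[1,2,0,0,0],[1,0,0,0,0]]]'

```text
t: 13.4
ee_pos: [440.3, 126.8, 39.4]
tool_rot: [0.0, 0.767, 0.642, -0.002]
force: [-4.7, -3.7, 6.7]
width: 0.442
gripper_force: 81.6
```

>>> jog_arm --increments '[[[1,2,-1.5,0,0],[1,1,0,0,0],[1,0,0,0,0]]]'

```text
t: 13.7
ee_pos: [440.4, 128.3, 39.3]
tool_rot: [0.003, 0.767, 0.641, -0.003]
force: [-2.8, -10.2, 4.5]
width: 0.442
gripper_force: 81.2
```

>>> jog_arm --increments '[[[1,1,0,0,0],[1,1,0,0,0],[1,0,0,0,0]]]'

```text
t: 14.0
ee_pos: [440.4, 128.4, 39.3]
tool_rot: [0.004, 0.767, 0.641, -0.004]
force: [-2.4, -15.2, 4.9]
width: 0.44
gripper_force: 81.4
```

>>> jog_arm --increments '[[[1,-1,-0.5,2,0],[1,0,0,2,0],[1,0,0,2,0],[1,0,0,0,0],[1,0,0,0,0]]]' --squeeze 110

```text
t: 14.5
ee_pos: [440.5, 128.4, 39.0]
tool_rot: [0.004, 0.767, 0.641, -0.002]
force: [-21.5, -14.7, 63.6]
width: 0.434
gripper_force: 114.3
```

>>> jog_arm --increments '[[[1,0,-2,-2,0],[1,0,-2,-1,0],[1,0,0,0,0],[1,0,0,0,0]]]'

```text
t: 14.9
ee_pos: [440.3, 128.5, 39.2]
tool_rot: [0.007, 0.768, 0.641, -0.001]
force: [-2.6, -16.0, 20.7]
width: 0.43
gripper_force: 111.0
```

>>> jog_arm --increments '[[[1,0,0,1,0],[1,0,0,0,0],[1,0,0,0,0],[1,0,0,0,0],[1,0,0,0,0]]]'

```text
t: 15.4
ee_pos: [440.4, 128.5, 39.1]
tool_rot: [0.007, 0.768, 0.641, -0.001]
force: [-5.8, -17.0, 30.7]
width: 0.43
gripper_force: 112.7
```

Run:
```python
from h import *
import cv2
c=camera("side"); a=c["frame"][225:375,225:415,::-1]; cv2.imwrite("pics/s6.png",cv2.resize(a,None,fx=4,fy=4,interpolation=2))
go([440,128,39],79.9); print(state()["wrist_torque"])
```

```text
t 15.45 ee [440.4 128.4  39.1] h 79.68 turn -0.22 shift now-axes [-0.5 -0.3  0.1] turned-axes [-0.5 -0.3  0.1] F [ -5.9 -16.9  30.6] w 0.434 gf 112.7
[-3.25466786  0.99717394 -0.46986321]
```

View pics/s6.png

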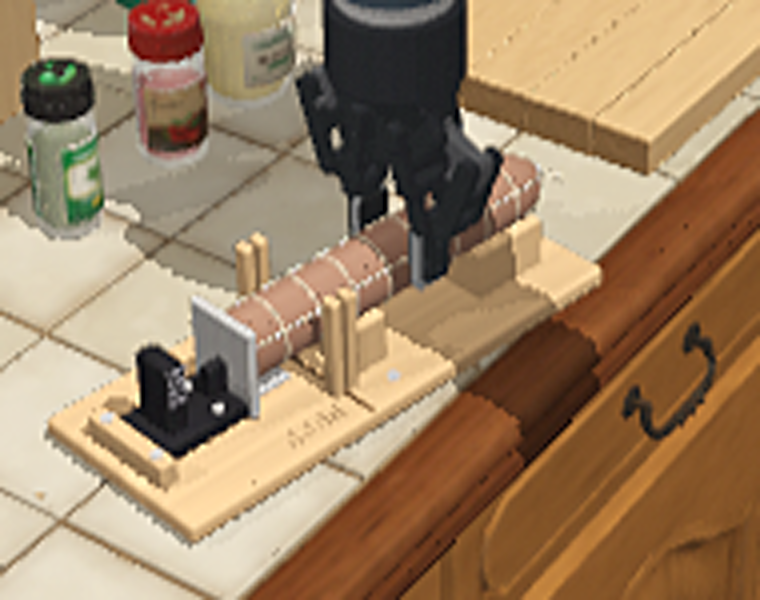

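>>> jog_arm --increments '[[[1,-1,-0.5,0,0],[1,-1,0,0,0],[1,0,0,0,0],[1,0,0,0,0]]]'

```text
t: 15.85
ee_pos: [440.4, 128.5, 39.1]
tool_rot: [0.006, 0.768, 0.641, 0.001]
force: [-3.4, -11.7, 26.6]
width: 0.431
gripper_force: 111.9
```

Run:
```python
from h import *
s=state(); q=s["tool_rot"]; print(Rotation.from_quat([q[1],q[2],q[3],q[0]]).as_matrix().round(4),s["force"],s["wrist_torque"])
```

```text
[[ 0.1786  0.9839  0.0092]
 [ 0.9839 -0.1786 -0.0067]
 [-0.0049  0.0103 -0.9999]] [ -3.44224395 -11.68389632  26.63226257] [-2.16067274  0.74902854 -0.53989673]
```

>>> jog_arm --increments '[[[1,0,0,0.5,0],[1,0,0,0,0],[1,0,0,0,0],[1,0,0,0,0],[1,0,0,0,0],[1,0,0,0,0]]]'

```text
t: 16.45
ee_pos: [440.4, 128.4, 39.1]
tool_rot: [0.006, 0.768, 0.641, 0.001]
force: [-5.1, -10.7, 31.8]
width: 0.433
gripper_force: 112.4
```

```bash
python3 -c "
from plant import *
print(state()['force']); print(close_job())"
```

```text
[ -5.09113033 -10.71615767  31.8048712 ]
the job is handed in; nothing more can be done
None
```

I handed the job in at 16.5 s: the length stop is slid out to its end, and the sausage lies in the V groove with its cut face against the stop plate, held and pressed down with about 32 N; I didn't touch the jars or the bowl.

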